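Fit a filter cartridge on the gas stand and open its valve halfway

ROBOT

A 6-joint arm with a two-finger parallel gripper is mounted at the origin on a cart in front of the work surface, level with it; the furniture and walls round the work are solid. World frame = base frame: x ahead of the robot, y to its left, z up, the work surface at z = 0. Lengths are in m, angles in rad, forces in N, time in s.
With the tool pointing down it reaches from about 0.325 to 0.875 m from the base axis. Payload 4.4 kg.
Tool frame: the origin (TCP) lies midway between the tips of the shut fingers; the grasp point (between the pads) lies 19 mm behind it; z points along the fingers, y is the line along which they close (so a half turn about z gives the same grasp; the last joint's range is limited). The gripper opens to 85 mm and grips with 20 to 120 N. Pads are 22 mm wide; open, the fingers measure 114 mm over their backs; the gripper's body (76 mm by 85 mm) begins 54 mm behind the grasp point. The pads swing forward as they close: fully open they stand 13 mm farther back than shut.
Start: joints at [-1.363, 0.207, 1.542, -0, 1.393, -0.15], TCP at [0.201, -0.539, 0.231] pointing down, gripper open.
Joint ranges: [-2.73, 2.73], [-0.86, 2.22], [0.23, 2.46], [-1.11, 4.25], [0.08, 2.63], [-2.82, 2.82]. Speed limits (rad/s): [2.79, 2.79, 3.14, 3.14, 3.14, 3.14].

INTERFACE

Orientations are given as a unit quaternion [w, x, y, z].
In Python, from rig import * gives the robot as it stands.
- The arm moves only by the shell command python3 -m crank 'ROWS' [FORCE]. ROWS is JSON, a list of rows, each a list of 7 numbers: the shift along the world's x, y, z in cm, then the turn, a rotation vector about the world's x, y, z in rad, then the opening, from 0 (shut) to 1 (fully open). In form: [[x, y, z, ax, ay, az, gripper], ...]. A call has 1 to 20 rows; each row is the pose to reach, as a shift and turn from the pose commanded when the call began; what a row does not reach only later rows make up. A row lasts 1/8 s, in which the tool goes at most 62.5 mm and 10.7 degrees, less where a joint would pass 70% of its speed; a pose out of reach is approached as far as the arm can. A call with a gripper value outside its range is refused whole. The fingers move at their own pace and stop on an object; FORCE is the grip in N (left out, the last holds). Time passes only in rows, so rows that repeat a pose let the fingers close. It gives the time, the measured TCP pose, the force, the opening and the grip force at its end, in the units of the state.
- get_state(): the state, without advancing time (a new reading comes with each control period).
- camera(name): name is "scene" or "side" or "wrist"; returns a dict with "color" (480x640x3 uint8, blue, green, red), "mtx" (3x3 intrinsics, pixels), "rvec" (rotation vector, rad) and "tvec" (3), from world to camera coordinates, as OpenCV has them. Camera axes: x right, y down, z forward; pixel columns grow to the right and rows downward; lengths in m; the calibration is good to about 2 mm. A picture is of the moment at which its call begins. There is no depth.
- finish_job(): hands the job in; it is judged then, once.
The state is a dict: "clock": time; "joint_pos": joint angles; "joint_velocities": joint speeds; "tau": joint torques, N m; "position": TCP position; "tcp_rot": TCP orientation; "wrist_force": force on the tool from outside, world axes, zero at the start; "torque": the same for the moment, N m; "grip_width": finger opening in m; "grasp_force": force on a finger pad.
Only numpy, scipy, OpenCV 4.12 (cv2) and the standard library are available. Lean on these libraries where they do the work, as an engineer would, in place of code of your own. Each camera call takes 0.05 s, during which the arm holds its last target. There are 200 camera calls.

TASK

Slide the tall pleated filter cartridge over the perforated riser tube of the gas stand and lower it, without letting it drop, until it sits fully home on the seat. Only then open the stand's closed valve halfway, so that its lever lies over the middle mark, 45 degrees from closed. Leave the short filter element and the plastic beaker where they stand.

Things in the scene. Friction and masses are not known exactly. Their poses are not given: they have to be found in the camera images.
- cartridge: the tall annular filter cartridge, loose, standing upright on the worktop: white pleated sleeve with black end caps, 50 mm outer diameter, 90 mm tall, bore 27 mm right through, about 0.2 kg. Origin: centre of its underside; z up along the bore.
- stand: the gas stand, fixed to the worktop: grey base plate 120 x 260 mm, top 15 mm above the worktop. Origin: under the centre of the plate, at worktop height; y along the plate's long side, z up. The aluminium seat with the riser tube is 65 mm to +y of the origin, the valve 75 mm to -y. Between them, on the +x side of the pipe, a small pressure gauge reaches 89 mm above the worktop.
- seat (a point): centre of the seat face at the foot of the riser tube, 40 mm above the worktop; the cartridge's underside rests here. The seat has a 3 mm high rim of 57 mm inner diameter. Axes as the stand.
- riser_tip (a point): top of the upright steel riser tube, 95 mm above the seat, so that it stands 5 mm out of the cartridge when that is home. The riser is 24 mm in diameter; its top 14 mm taper to 12 mm.
- valve (a joint): angle of the quarter-turn valve lever about the vertical: 0 closed (lever points to the stand's -x, across the pipe), 1.571 fully open (lever points to the stand's -y, in line with the pipe); it grows anticlockwise seen from above. Stiff enough to stay where it is left. Marks on the plate under the lever: closed, quarter, half, three quarters, open.
- valve_axis (a point): point on the valve's turning axis, at the lever's mid height, 74 mm above the worktop. Axes as the stand.
- lever_grip (a point): middle of the lever's black handle, 74 mm from the turning axis and 74 mm above the worktop. The handle is 52 mm long, 14 mm wide, 18 mm high; free below it down to the base plate. The point turns with the lever: its -x points outward along the lever.
- short_element: bystander: a shorter filter element of the same make, 50 mm outer diameter, only 50 mm tall, bore 20 mm. Origin: centre of its underside.
- plastic_beaker: bystander: clear plastic beaker, 76 mm wide, 85 mm tall. Origin: centre of its underside.

How it is judged:
By the outcome, as a careful person would: the job done as asked, in the order asked, and still so for the second after the job is handed in, with the robot touching nothing.
It also fails if it takes over 54 s, if anything falls off the work surface, if the arm or the gripper's body presses on something with over 40 N, if the wrist force passes 120 N, or if a joint passes its speed limit or range.

## Working session

There is one attempt and no reset: what is moved stays moved. The work goes in short steps, Python scripts to look and compute and a shell command to move; the robot and the scene stay as the last step left them, time stands still between calls to the robot, and variables do not carry over. Pictures are saved under pics/ and viewed, at most 10 in all, crops included, and the job is handed in when it is done.

```bash
mkdir -p pics; ls
python3 - <<'E'
from rig import *
import cv2,numpy as np
s=get_state();print(s)
for n in("scene","side"):
    c=camera(n);cv2.imwrite(f"pics/{n}0.png",c["color"]);print(n,c["mtx"].tolist(),np.ravel(c["rvec"]),np.ravel(c["tvec"]))
    np.savez(f"{n}0.npz",**c)
E
```

```text
pics
{'clock': 0.0, 'joint_pos': array([-1.36351018e+00,  2.07452234e-01,  1.54297508e+00,  5.27772056e-06,
        1.39351038e+00, -1.50481958e-01]), 'joint_velocities': array([ 0.00023557,  0.00137727,  0.0007677 , -0.00034676, -0.00080785,
        0.00075456]), 'tau': array([ 1.15190673e-03, -3.83035326e+01, -2.91595548e+01, -1.13117296e-04,
        1.05582015e-02,  2.09015286e-05]), 'position': array([ 0.20119648, -0.53782897,  0.23009745]), 'tcp_rot': array([-1.17212178e-03,  9.84042275e-01,  1.77930960e-01, -3.07016677e-05]), 'wrist_force': array([-0.87421829,  0.61835879,  0.77635383]), 'torque': array([ 0.02766606, -0.02545511, -0.01260304]), 'grasp_force': 0.0, 'grip_width': 0.08547303044920829}
scene [[611.1457711646656, 0.0, 317.17995883429177], [0.0, 611.1457711646656, 237.2327097680485], [0.0, 0.0, 1.0]] [ 1.8575345  -0.85284395  0.54891951] [-0.58892502  0.15446683  1.05777421]
side [[490.61896329808644, 0.0, 318.93354188425883], [0.0, 490.61896329808644, 236.60891900102504], [0.0, 0.0, 1.0]] [ 2.27400755 -0.06076939  0.02104228] [-0.52523972 -0.12567653  1.2333191 ]
```

View pics/scene0.png

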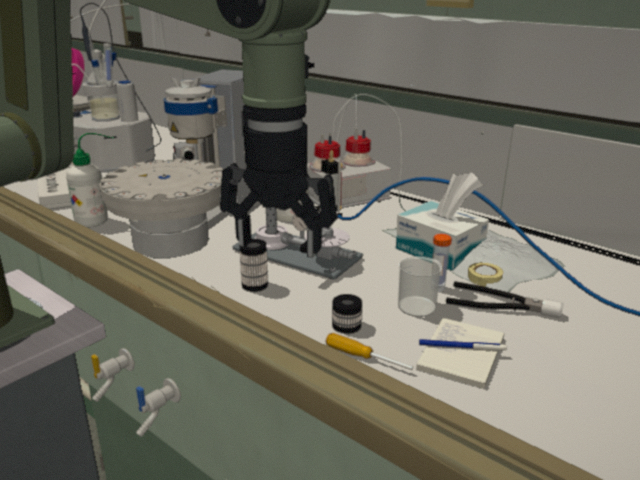

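View pics/side0.png

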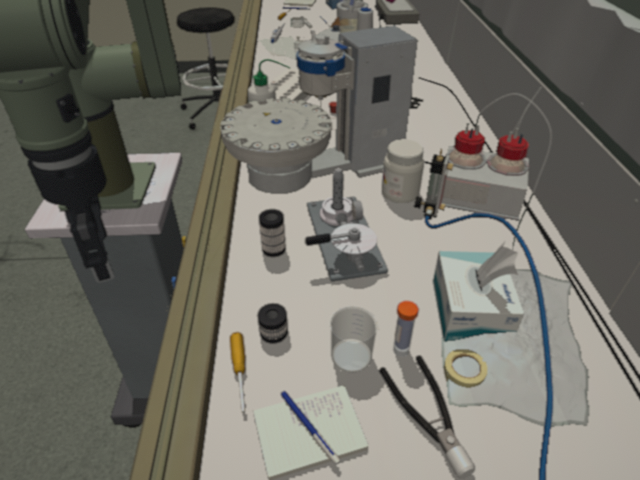

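The scene view shows the arm hiding the riser, with the cartridge at (254,265) and the short element at (347,313). The side view shows the cartridge at (272,233), riser top at (338,172), valve axis at about (354,237) and lever handle at (318,240). I'll enlarge the side view.

```bash
cat > h.py <<'E'
import numpy as np,cv2
from rig import *
def ray(c,p):
    R=cv2.Rodrigues(np.array(c["rvec"],float))[0];t=np.ravel(c["tvec"])
    u=cv2.undistortPoints(np.array([[p]],float),np.array(c["mtx"]),None)[0,0]
    return -R.T@t,R.T@np.array([u[0],u[1],1])
def atz(c,p,z):
    o,d=ray(c,p);return o+d*(z-o[2])/d[2]
def proj(c,P):
    return cv2.projectPoints(np.array(P,float).reshape(-1,3),np.array(c["rvec"],float),np.ravel(c["tvec"]),np.array(c["mtx"]),None)[0][:,0]
def crop(img,x0,y0,x1,y1,s,fn):
    cv2.imwrite(fn,cv2.resize(img[y0:y1,x0:x1],None,fx=s,fy=s,interpolation=cv2.INTER_CUBIC))
E
python3 - <<'E'
from h import *
c=np.load("side0.npz");crop(c["color"],235,160,400,290,4.5,"pics/sidez.png")
print(ray(c,(320,240))[0])
E
```

```text
[ 0.47601032 -1.04715294  0.69973727]
```

View pics/sidez.png

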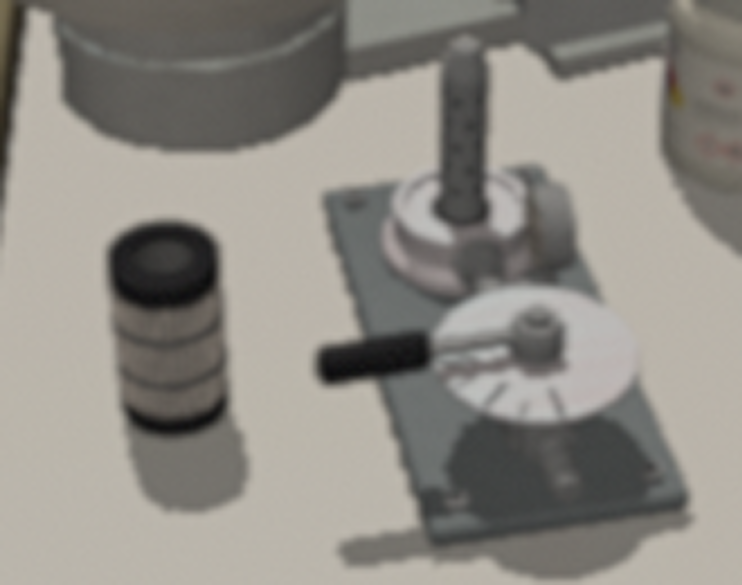

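```bash
cat > fit.py <<'E'
from h import *
from scipy.optimize import least_squares
c=np.load("side0.npz")
f=lambda u,v:np.array([235+(u+.5)/4.5-.5,160+(v+.5)/4.5-.5])
loc=np.array([[-60,130,15],[60,130,15],[60,-130,15],[-60,-130,15],[0,65,135],[-100,-75,74],[0,65,40]])/1e3
px=np.array([f(325,192),f(545,168),f(688,497),f(432,535),f(465,43),f(320,364),f(462,207)])
def W(p,L):
    a=p[2];R=np.array([[np.cos(a),-np.sin(a),0],[np.sin(a),np.cos(a),0],[0,0,1]]);return L@R.T+[p[0],p[1],0]
def res(p):return (proj(c,W(p,loc))-px).ravel()
r=least_squares(res,[.5,-.5,0],loss='soft_l1');p=r.x
if __name__=="__main__":
    print("stand",p,np.degrees(p[2]));print(np.round(res(p).reshape(-1,2),1))
    for n,L in dict(riser=[0,.065,.135],valve=[0,-.075,.074],grip=[-.074,-.075,.074]).items(): print(n,W(p,np.array([L]))[0].round(4))
    print("riser by ray",atz(c,f(465,43),.135))
    top=atz(c,f(164,257),.09);print("cart top",top)
    b=atz(c,f(175,433),0);print("cart bottom near edge",b)
    for xy in [top]:
        t=np.linspace(0,6.28,60)
        for z in(0,.09):
            q=proj(c,np.c_[xy[0]+.025*np.cos(t),xy[1]+.025*np.sin(t),0*t+z]);q=(q-[235,160])*4.5;print("pred ellipse",z,q.min(0).round(),q.max(0).round())
    im=c["color"].copy()
    s=np.load("scene0.npz")
    t2=atz(s,(253.5,245.5),.09);print("scene cart top",t2)
    print("short side",atz(c,(272.5,314),.05),"scene",atz(s,(347,302),.05))
    print("beaker",atz(c,(352,355),.0))
E
python3 fit.py
```

```text
stand [ 0.56923157 -0.23219749  0.15043882] 8.619509621192913
[[-0.5 -0.7]
 [-0.1 -1.5]
 [ 1.5 -0.2]
 [-0.3  0.1]
 [ 0.6  0.9]
 [-1.3  0.1]
 [ 0.3  0.5]]
riser [ 0.5595 -0.1679  0.135 ]
valve [ 0.5805 -0.3064  0.074 ]
grip [ 0.5073 -0.3174  0.074 ]
riser by ray [ 0.55860999 -0.16428066  0.135     ]
cart top [ 0.41623732 -0.2623444   0.09      ]
cart bottom near edge [ 0.41567838 -0.28096129  0.        ]
pred ellipse 0 [122. 370.] [228. 441.]
pred ellipse 0.09 [106. 222.] [218. 290.]
scene cart top [ 0.41071463 -0.26604782  0.09      ]
short side [ 0.42115543 -0.48434204  0.05      ] scene [ 0.41616821 -0.48550294  0.05      ]
beaker [ 5.55102101e-01 -5.40474403e-01 -1.11022302e-16]
```

The stand fit agrees to within about 1.5 px and the cartridge reads the same from both cameras to about 5 mm. Next I move above the cartridge, with the fingers closing along stand x, and check with the wrist camera.

```bash
python3 -m crank '[[10,13,0,0,0,0.7,1],[21.3,27.5,0,0,0,1.36,1],[21.3,27.5,0,0,0,1.36,1],[21.3,27.5,0,0,0,1.36,1],[21.3,27.5,0,0,0,1.36,1],[21.3,27.5,0,0,0,1.36,1],[21.3,27.5,0,0,0,1.36,1],[21.3,27.5,0,0,0,1.36,1],[21.3,27.5,0,0,0,1.36,1],[21.3,27.5,0,0,0,1.36,1],[21.3,27.5,0,0,0,1.36,1],[21.3,27.5,0,0,0,1.36,1]]'
python3 - <<'E'
from h import *
print(get_state()["joint_pos"])
for n in("wrist","scene"):
    c=camera(n);np.savez(n+"1.npz",**c)
    if n=="wrist":
        t=c;im=c["color"]
        print(ray(c,(320,240)))
        k=np.linspace(0,6.28,60)
        print("predicted cart top",proj(c,[.414,-.263,.09]),"bottom",proj(c,[.414,-.263,0]),"riser",proj(c,[.559,-.166,.135]))
a=np.load("wrist1.npz")["color"];b=np.load("scene1.npz")["color"]
b=cv2.resize(b[140:340,190:430],None,fx=2,fy=2)
o=np.zeros((600,800,3),np.uint8);o[:300,:400]=cv2.resize(a,(400,300));o[:400,400:]=b[:400,:400]
cv2.imwrite("pics/w1.png",a)
E
```

```text
clock: 1.6
position: [0.4143, -0.2637, 0.2313]
tcp_rot: [-0.0, 0.653, 0.757, 0.0]
wrist_force: [-0.3, -0.5, -0.8]
grip_width: 0.0854
grasp_force: 0.0
[-7.43360895e-01  2.64934479e-02  1.74177282e+00  8.00801629e-06
  1.37340020e+00 -8.89820835e-01]
(array([ 0.40211042, -0.18756444,  0.37376277]), array([ 0.036833  , -0.29256144, -0.95560407]))
predicted cart top [[323.40557086 226.01863078]] bottom [[323.20719481 202.29474289]] riser [[589.66231628 124.05585607]]
```

View pics/w1.png

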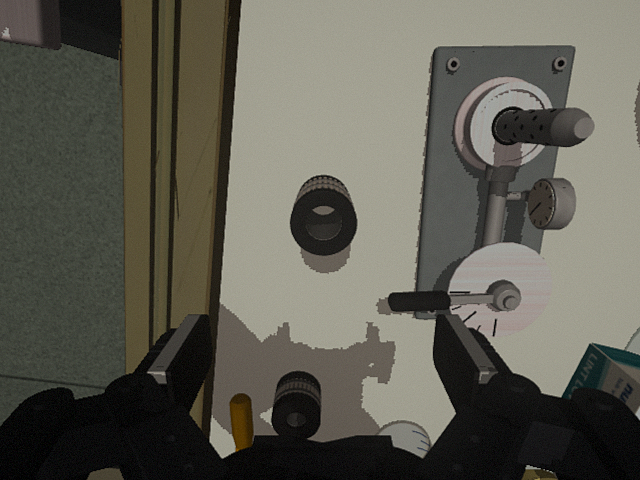

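The wrist view shows the cartridge ring centred near (324,221), predicted (323,226). The riser tip is near (577,127), predicted (590,124), the lever handle at (418,301) and the valve hub at (507,297). I'll refine these numerically.

Run:
```python
from h import *
c=np.load("wrist1.npz");im=c["color"];g=cv2.cvtColor(im,cv2.COLOR_BGR2GRAY)
m=(g[160:270,280:370]<60).astype(np.uint8)
cs,_=cv2.findContours(m,cv2.RETR_EXTERNAL,cv2.CHAIN_APPROX_NONE);k=max(cs,key=cv2.contourArea)
# lower half of outer ring = top cap rim nearest camera-bottom
pts=k[:,0]+[280,160];low=pts[pts[:,1]>212]
print("ext",pts.min(0),pts.max(0))
e=cv2.minEnclosingCircle(low.astype(np.float32));print(e,atz(c,e[0],.09))
from scipy.optimize import least_squares
t=np.linspace(0,2*np.pi,200)
def r(p):
    q=proj(c,np.c_[p[0]+.025*np.cos(t),p[1]+.025*np.sin(t),0*t+.09])
    return np.min(np.linalg.norm(low[:,None]-q[None],axis=2),axis=1)
s=least_squares(r,[.414,-.263]);print("cart",s.x,s.cost)
crop(im,430,30,600,160,4.5,"pics/rz.png")
```

```text
ext [290 187] [356 255]
((323.02459716796875, 222.68032836914062), 33.18024444580078) [ 0.41332442 -0.26044097  0.09      ]
cart [ 0.41342462 -0.26106612] 10.923119797902993
```

View pics/rz.png

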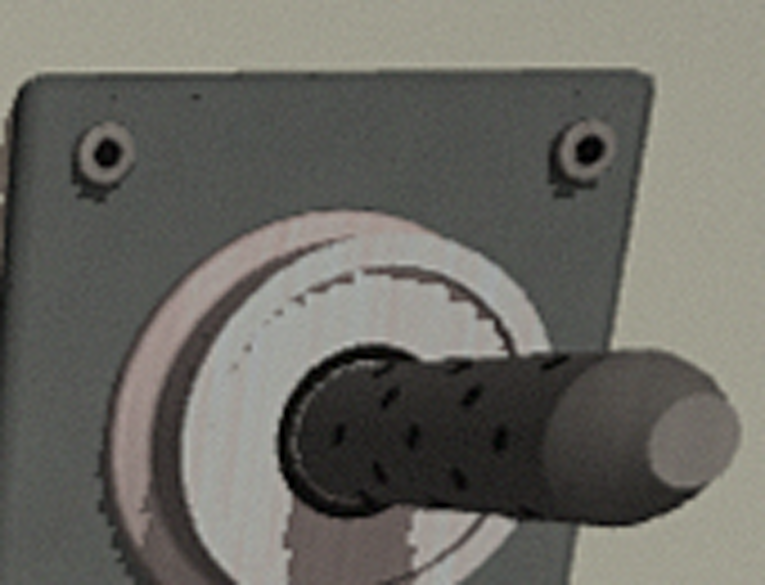

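The enlarged view shows the riser's flat tip at crop (695,438), full image (584.4,127.3), and its foot at (508,126). I'll combine both cameras.

```bash
cat > fit2.py <<'E'
from fit import *
w=np.load("wrist1.npz")
L2=np.array([[0,65,135],[0,65,40],[-60,130,15],[60,130,15],[-60,-130,15],[0,-75,80]])/1e3
P2=np.array([[584.4,127.2],[508.3,126],[433.3,46.2],[575.5,45.3],[415.5,317.5],[508.5,297]])
def res2(p):return np.r_[res(p),.6*(proj(w,W(p,L2))-P2).ravel()]
def res3(p):return (proj(w,W(p,L2))-P2).ravel()
if __name__=="__main__":
  for fn in(res2,res3):
    p=least_squares(fn,[.57,-.23,.15],loss='soft_l1').x
    print(p);print(res3(p).reshape(-1,2).round(1).tolist())
    for n,L in dict(riser=[0,.065,.135],valve=[0,-.075,.074],grip=[-.074,-.075,.074]).items(): print(n,W(p,np.array([L]))[0].round(4))
  print("tip by wrist ray",atz(w,P2[0],.135),"foot",atz(w,P2[1],.04))
E
python3 fit2.py
```

```text
[ 0.56675861 -0.23264073  0.1583739 ]
[[-0.2, 0.5], [1.6, -0.2], [2.0, -0.7], [2.8, -1.6], [0.3, 3.5], [0.6, 3.4]]
riser [ 0.5565 -0.1685  0.135 ]
valve [ 0.5786 -0.3067  0.074 ]
grip [ 0.5055 -0.3184  0.074 ]
[ 0.56586775 -0.23262322  0.1625986 ]
[[-2.1, 0.2], [0.3, -0.4], [0.3, -0.6], [1.2, -2.1], [-0.0, 3.6], [-0.0, 3.2]]
riser [ 0.5553 -0.1685  0.135 ]
valve [ 0.578  -0.3066  0.074 ]
grip [ 0.505  -0.3186  0.074 ]
tip by wrist ray [ 0.55654391 -0.1681676   0.135     ] foot [ 0.55521177 -0.16879855  0.04      ]
```

```bash
python3 -m crank '[[-0.1,0.2,-5,0,0,0,1],[-0.1,0.2,-10,0,0,0,1],[-0.1,0.2,-14,0,0,0,1],[-0.1,0.2,-17,0,0,0,1],[-0.1,0.2,-18.3,0,0,0,1],[-0.1,0.2,-18.3,0,0,0,1],[-0.1,0.2,-18.3,0,0,0,1],[-0.1,0.2,-18.3,0,0,0,0.5],[-0.1,0.2,-18.3,0,0,0,0.3],[-0.1,0.2,-18.3,0,0,0,0.3],[-0.1,0.2,-18.3,0,0,0,0.3],[-0.1,0.2,-18.3,0,0,0,0.3],[-0.1,0.2,-18.3,0,0,0,0.3],[-0.1,0.2,-18.3,0,0,0,0.3]]' 45
```

```text
clock: 3.45
position: [0.4141, -0.2622, 0.0495]
tcp_rot: [0.001, 0.653, 0.757, -0.0]
wrist_force: [-0.7, 1.9, 6.5]
grip_width: 0.0498
grasp_force: 45.9
```

```bash
python3 -m crank '[[0,0,3,0,0,0,0.3],[0,0,7,0,0,0,0.3],[0,0,12,0,0,0,0.3],[0,0,15.5,0,0,0,0.3],[3,2,15.5,0,0,0,0.3],[7,4.5,15.5,0,0,0,0.3],[11,7,15.5,0,0,0,0.3],[13.5,8.8,15.5,0,0,0,0.3],[14.2,9.25,15.5,0,0,0,0.3],[14.2,9.25,15.5,0,0,0,0.3],[14.2,9.25,15.5,0,0,0,0.3],[14.2,9.25,15.5,0,0,0,0.3]]'
python3 - <<'E'
from h import *
a=[]
for n in("side","scene","wrist"):
    c=camera(n);np.savez(n+"2.npz",**c)
    if n=="wrist":continue
    q=proj(c,[.556,-.1685,.14])[0].astype(int);print(n,q)
    x,y=q-[33,50];a.append(cv2.resize(c["color"][y:y+100,x:x+66],None,fx=6,fy=6,interpolation=cv2.INTER_CUBIC));print(x,y)
cv2.imwrite("pics/pre.png",np.hstack(a))
E
```

```text
clock: 4.95
position: [0.5546, -0.1699, 0.2033]
tcp_rot: [-0.0, 0.654, 0.757, -0.0]
wrist_force: [0.3, -0.7, -3.0]
grip_width: 0.0499
grasp_force: 47.5
side [336 168]
303 118
scene [270 188]
237 138
```

View pics/pre.png

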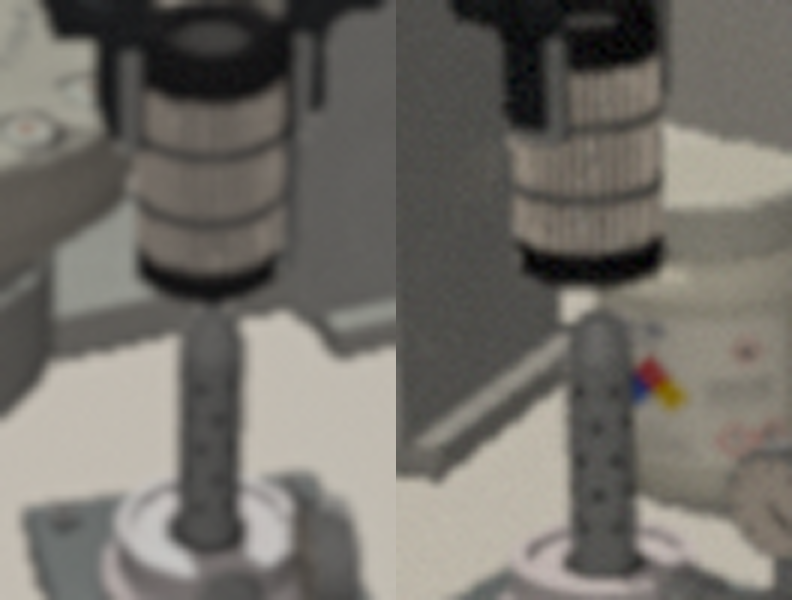

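Side crop (left): the cartridge's bottom cap is centred at about 208, against a riser axis extrapolated to about 214. Scene crop (right): about 593 against about 599. So the cartridge sits about 1 px left in both, and I'll convert that to mm.

Run:
```python
from h import *
A=[]
for n in("side","scene"):
    c=np.load(n+"2.npz");P=np.array([.556,-.1685,.155])
    J=[proj(c,P+d)[0]-proj(c,P)[0] for d in np.eye(3)[:2]*1e-3];A.append([J[0][0],J[1][0]])
    g=cv2.cvtColor(c["color"],cv2.COLOR_BGR2GRAY).astype(float)
    # predicted silhouette mids for an on-axis cartridge and the riser, in crop px
    x0,y0=dict(side=(303,118),scene=(237,138))[n]
    for z,r in((.155,.025),(.165,.025),(.125,.012),(.10,.012),(.06,.012)):
        t=np.linspace(0,6.28,90);q=proj(c,np.c_[P[0]+r*np.cos(t),P[1]+r*np.sin(t),0*t+z])
        u=((q[:,0].min()-x0+.5)*6,(q[:,0].max()-x0+.5)*6);print(n,z,np.round(u,0),round(sum(u)/2,1),"row",round((q[:,1].mean()-y0)*6))
A=np.array(A);print(A,np.linalg.solve(A,[1,.9]))
```

```text
side 0.155 [135. 279.] 207.4 row 265
side 0.165 [136. 280.] 207.9 row 240
side 0.125 [172. 240.] 205.7 row 338
side 0.1 [171. 238.] 204.5 row 396
side 0.06 [170. 235.] 202.5 row 487
scene 0.155 [128. 272.] 200.4 row 262
scene 0.165 [127. 272.] 199.5 row 235
scene 0.125 [169. 237.] 203.1 row 343
scene 0.1 [171. 239.] 205.2 row 409
scene 0.06 [175. 242.] 208.6 row 513
[[ 0.47761873 -0.0378805 ]
 [ 0.33692914 -0.34107978]] [ 2.04463235 -0.61892785]
```

```bash
python3 -m crank '[[0.2,-0.05,0,0,0,0,0.3],[0.2,-0.05,-0.8,0,0,0,0.3],[0.2,-0.05,-1.6,0,0,0,0.3],[0.2,-0.05,-2.4,0,0,0,0.3],[0.2,-0.05,-3.0,0,0,0,0.3],[0.2,-0.05,-3.5,0,0,0,0.3],[0.2,-0.05,-3.5,0,0,0,0.3],[0.2,-0.05,-3.5,0,0,0,0.3]]'
```

```text
clock: 6.1
position: [0.5576, -0.1697, 0.1686]
tcp_rot: [0.0, 0.653, 0.757, 0.0]
wrist_force: [-0.3, 0.7, -1.7]
grip_width: 0.0497
grasp_force: 47.4
```

```bash
python3 -m crank '[[0,0,-0.4,0,0,0,0.3],[0,0,-0.8,0,0,0,0.3],[0,0,-1.2,0,0,0,0.3],[0,0,-1.5,0,0,0,0.3],[0,0,-1.5,0,0,0,0.3]]'
```

```text
clock: 6.72
position: [0.5571, -0.1694, 0.1528]
tcp_rot: [-0.0, 0.653, 0.757, -0.0]
wrist_force: [-0.1, 0.1, -1.5]
grip_width: 0.0497
grasp_force: 47.4
```

```bash
python3 -m crank '[[0,0,-0.8,0,0,0,0.3],[0,0,-1.6,0,0,0,0.3],[0,0,-2.4,0,0,0,0.3],[0,0,-3.2,0,0,0,0.3],[0,0,-4,0,0,0,0.3],[0,0,-4.8,0,0,0,0.3],[0,0,-5.4,0,0,0,0.3],[0,0,-5.8,0,0,0,0.3],[0,0,-5.8,0,0,0,0.3]]'
```

```text
clock: 7.85
position: [0.5572, -0.1695, 0.0949]
tcp_rot: [-0.0, 0.653, 0.757, -0.0]
wrist_force: [-0.5, -0.1, -2.6]
grip_width: 0.0499
grasp_force: 47.4
```

```bash
python3 -m crank '[[0,0,-0.15,0,0,0,0.3],[0,0,-0.3,0,0,0,0.3],[0,0,-0.4,0,0,0,0.3],[0,0,-0.5,0,0,0,0.3],[0,0,-0.55,0,0,0,0.3],[0,0,-0.55,0,0,0,0.3],[0,0,-0.55,0,0,0,0.3]]'
```

```text
clock: 8.72
position: [0.5574, -0.1696, 0.0898]
tcp_rot: [0.0, 0.653, 0.757, -0.0]
wrist_force: [0.5, 0.2, -1.3]
grip_width: 0.0498
grasp_force: 47.4
```

Not yet on the seat, so I lower in sub-millimetre steps until there is contact.

```bash
python3 -m crank '[[0,0,-0.05,0,0,0,0.3],[0,0,-0.1,0,0,0,0.3],[0,0,-0.1,0,0,0,0.3],[0,0,-0.1,0,0,0,0.3]]';  python3 -m crank '[[0,0,-0.05,0,0,0,0.3],[0,0,-0.1,0,0,0,0.3],[0,0,-0.1,0,0,0,0.3],[0,0,-0.1,0,0,0,0.3]]'
```

```text
clock: 9.22
position: [0.5576, -0.1697, 0.0895]
tcp_rot: [0.0, 0.653, 0.757, 0.0]
wrist_force: [-2.5, 1.6, 5.5]
grip_width: 0.05
grasp_force: 47.8
clock: 9.72
position: [0.5577, -0.1698, 0.0895]
tcp_rot: [0.0, 0.653, 0.757, -0.0]
wrist_force: [-4.2, 1.3, 9.8]
grip_width: 0.0503
grasp_force: 48.1
```

Contact at TCP z 0.0895, exactly the seated height (0.0495 + 0.040). Now release and lift.

```bash
python3 -m crank '[[0,0,0.1,0,0,0,0.6],[0,0,0.1,0,0,0,0.8],[0,0,0.1,0,0,0,0.9],[0,0,0.1,0,0,0,0.9],[0,0,0.1,0,0,0,0.9],[0,0,1,0,0,0,0.9],[0,0,3,0,0,0,0.9],[0,0,7,0,0,0,0.9],[0,0,11,0,0,0,0.9],[0,0,14,0,0,0,0.9],[0,0,14,0,0,0,0.9],[0,0,14,0,0,0,0.9]]'
python3 - <<'E'
from h import *
a=[]
for n in("side","scene"):
    c=camera(n);np.savez(n+"3.npz",**c)
    x,y=(proj(c,[.57,-.23,.09])[0]-[60,60]).astype(int);print(n,x,y);a.append(cv2.resize(c["color"][y:y+120,x:x+120],None,fx=3.3,fy=3.3,interpolation=cv2.INTER_CUBIC))
    for z,r in((.04,.025),(.13,.025),(.135,.006)):
        t=np.linspace(0,6.28,90);q=(proj(c,np.c_[.557+r*np.cos(t),-.169+r*np.sin(t),0*t+z])-[x,y])*3.3;print(z,q.min(0).round(),q.max(0).round())
cv2.imwrite("pics/home.png",np.hstack(a))
E
```

```text
clock: 11.22
position: [0.5569, -0.1693, 0.2272]
tcp_rot: [-0.0, 0.653, 0.757, -0.0]
wrist_force: [0.3, 0.3, -0.9]
grip_width: 0.077
grasp_force: 0.0
side 285 144
0.04 [133. 184.] [207. 229.]
0.13 [134.  73.] [212. 115.]
0.135 [163.  82.] [182.  92.]
scene 236 155
0.04 [ 81. 238.] [157. 270.]
0.13 [ 76. 112.] [154. 139.]
0.135 [105. 114.] [124. 121.]
```

View pics/home.png

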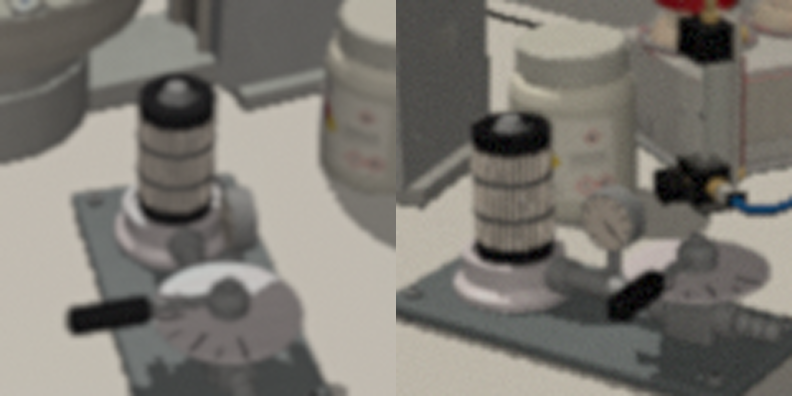

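The cartridge is home: cap on the seat within the rim, riser tip showing 5 mm above (side crop (178,90)). The lever is still closed. Next I move over the lever handle and turn the tool by -1.56 rad.

```bash
python3 -m crank '[[-2.5,-7.5,0,0,0,-0.5,0.6],[-5.1,-14.9,0,0,0,-1.56,0.6],[-5.1,-14.9,0,0,0,-1.56,0.6],[-5.1,-14.9,0,0,0,-1.56,0.6],[-5.1,-14.9,0,0,0,-1.56,0.6],[-5.1,-14.9,0,0,0,-1.56,0.6],[-5.1,-14.9,0,0,0,-1.56,0.6],[-5.1,-14.9,0,0,0,-1.56,0.6],[-5.1,-14.9,0,0,0,-1.56,0.6],[-5.1,-14.9,0,0,0,-1.56,0.6],[-5.1,-14.9,0,0,0,-1.56,0.6],[-5.1,-14.9,0,0,0,-1.56,0.6]]'
python3 - <<'E'
from h import *
c=camera("wrist");np.savez("wrist4.npz",**c)
for P in([.506,-.3183,.083],[.579,-.3067,.08],[.556,-.169,.135],[.480,-.322,.083]):print(proj(c,P)[0].round())
crop(c["color"],0,0,640,480,1,"pics/w4.png")
E
```

```text
clock: 12.82
position: [0.5062, -0.3185, 0.2274]
tcp_rot: [-0.0, 0.997, 0.079, -0.0]
wrist_force: [0.1, -0.8, 0.1]
grip_width: 0.0509
grasp_force: 0.0
[321. 226.]
[321. 125.]
[ 82. 128.]
[320. 258.]
```

View pics/w4.png

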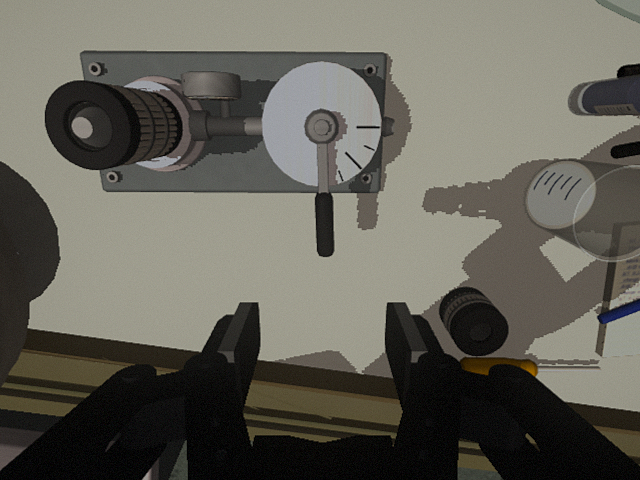

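The wrist view shows the valve hub at (321,125), as predicted, and the handle from (324,193) to (325,256). The half mark runs from (346,152) to (361,167). The cartridge is seated and the fingers are well aligned. I'll compute the yaws accurately.

Run:
```python
from h import *
c=np.load("wrist4.npz")
ang=lambda a,b:np.arctan2(*(b-a)[[1,0]])
A=lambda u,v,z:atz(c,(u,v),z)
print("plate long yaw (+y dir -90)",ang(A(388,53,.015),A(80,51.5,.015))-np.pi/2,ang(A(382.5,191,.015),A(105,191.5,.015))-np.pi/2)
print("short edges",ang(A(104,191.5,.015),A(80.5,52,.015)),ang(A(383,191,.015),A(388,53,.015)))
g=cv2.cvtColor(c["color"],cv2.COLOR_BGR2GRAY)
m=(g[196:262,306:345]<45).astype(np.uint8);n,l,s,ce=cv2.connectedComponentsWithStats(m);i=1+s[1:,4].argmax();print(s[i],ce[i]+[306,196])
pts=np.argwhere(l==i)[:,::-1].astype(np.float32)+[306,196];v=cv2.fitLine(pts,cv2.DIST_L2,0,.01,.01).ravel();print(v)
q=v[2:];H=A(*q,.08);H2=A(*(q-30*v[:2]/np.sign(v[1])),.08);print("handle mid",H,"lever yaw",ang(H,H2))
V=A(321.5,125.5,.082);print("hub",V, "yaw hub-handle",ang(H,V), "dist",np.linalg.norm((V-H)[:2]))
```

```text
plate long yaw (+y dir -90) 0.15453807598207714 0.1610344327689004
short edges 0.15289688878554847 0.1714727616557532
[  9   0  19  61 996] [324.20983936 224.96184739]
[3.1545367e-02 9.9950230e-01 3.2420984e+02 2.2496185e+02]
handle mid [ 0.50604131 -0.32088716  0.08      ] lever yaw 0.19122625841603466
hub [ 0.57894647 -0.30709413  0.082     ] yaw hub-handle 0.1869813792457533 dist 0.07419845166658566
```

```bash
python3 -m crank '[[0,-0.22,-5,0,0,0.03,0.6],[0,-0.22,-10,0,0,0.03,0.6],[0,-0.22,-14,0,0,0.03,0.6],[0,-0.22,-16.5,0,0,0.03,0.6],[0,-0.22,-17,0,0,0.03,0.6],[0,-0.22,-17,0,0,0.03,0.6],[0,-0.22,-17,0,0,0.03,0.3],[0,-0.22,-17,0,0,0.03,0.1],[0,-0.22,-17,0,0,0.03,0.1],[0,-0.22,-17,0,0,0.03,0.1],[0,-0.22,-17,0,0,0.03,0.1],[0,-0.22,-17,0,0,0.03,0.1],[0,-0.22,-17,0,0,0.03,0.1]]' 30
python3 - <<'E'
import numpy as np
V=np.array([57.89,-30.7]);r=7.42;y0=.188
p=lambda d:V-r*np.array([np.cos(y0+d),np.sin(y0+d)])
for d in np.linspace(0,.755,9):print((p(d)-p(0)).round(2),round(d,3))
E
```

```text
clock: 14.5
position: [0.507, -0.3209, 0.0593]
tcp_rot: [0.0, 0.996, 0.094, 0.001]
wrist_force: [-0.3, 1.8, 7.2]
grip_width: 0.0133
grasp_force: 30.2
[0. 0.] 0.0
[ 0.16 -0.68] 0.094
[ 0.39 -1.34] 0.189
[ 0.68 -1.98] 0.283
[ 1.02 -2.59] 0.378
[ 1.43 -3.16] 0.472
[ 1.88 -3.69] 0.566
[ 2.38 -4.18] 0.661
[ 2.93 -4.62] 0.755
```

```bash
python3 -m crank '[[0.16,-0.68,0.1,0,0,0.094,0.1],[0.39,-1.34,0.1,0,0,0.189,0.1],[0.68,-1.98,0.1,0,0,0.283,0.1],[1.02,-2.59,0.1,0,0,0.378,0.1],[1.43,-3.16,0.1,0,0,0.472,0.1],[1.88,-3.69,0.1,0,0,0.566,0.1],[2.38,-4.18,0.1,0,0,0.661,0.1],[2.93,-4.62,0.1,0,0,0.755,0.1],[2.93,-4.62,0.1,0,0,0.755,0.1],[2.93,-4.62,0.1,0,0,0.755,0.1],[2.93,-4.62,0.1,0,0,0.755,0.1]]'
```

```text
clock: 15.88
position: [0.5365, -0.366, 0.0594]
tcp_rot: [-0.0, 0.891, 0.454, 0.001]
wrist_force: [1.4, 3.2, 3.4]
grip_width: 0.0132
grasp_force: 30.6
```

```bash
python3 -m crank '[[0,0,0,0,0,0,0.3],[0,0,0,0,0,0,0.5],[0,0,0,0,0,0,0.5],[0,0,0,0,0,0,0.5],[0,0,2,0,0,0,0.5],[0,0,6,0,0,0,0.5],[0,0,11,0,0,0,0.5],[0,0,16,0,0,0,0.5],[-3,-3,18,0,0,0,0.5],[-5,-5,18,0,0,0,0.5],[-5,-5,18,0,0,0,0.5],[-5,-5,18,0,0,0,0.5]]'
python3 - <<'E'
from h import *
c=camera("wrist");np.savez("wrist5.npz",**c);cv2.imwrite("pics/w5.png",c["color"])
E
```

```text
clock: 17.38
position: [0.486, -0.4166, 0.2394]
tcp_rot: [0.0, 0.891, 0.454, 0.0]
wrist_force: [-0.5, 0.1, -0.9]
grip_width: 0.0424
grasp_force: 0.0
```

View pics/w5.png

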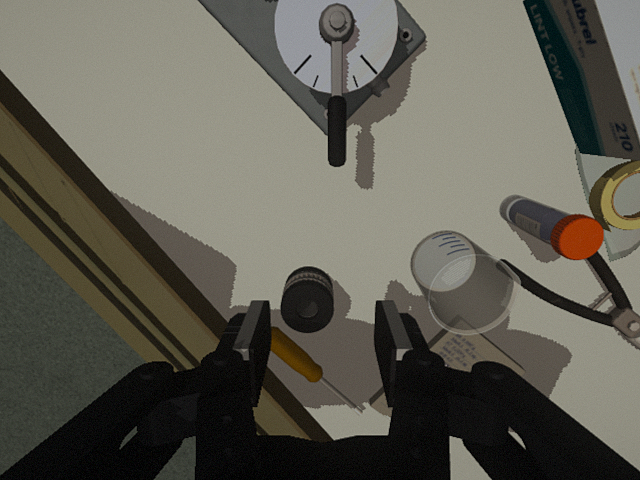

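The lever lies over the middle mark: closed and open marks at (301,66) and (369,65), quarter marks at (316,81) and (354,81), lever between them at u≈336. The short element and beaker are untouched. A numeric check follows.

Run:
```python
from h import *
c=np.load("wrist5.npz");A=lambda u,v,z:atz(c,(u,v),z)
ang=lambda a,b:np.arctan2(*(b-a)[[1,0]])
g=cv2.cvtColor(c["color"],cv2.COLOR_BGR2GRAY)
m=(g[98:168,320:352]<45).astype(np.uint8);n,l,s,ce=cv2.connectedComponentsWithStats(m);i=1+s[1:,4].argmax()
q=ce[i]+[320,98];H=A(*q,.08);V=A(336.5,20.5,.082);print(q,H,V,"lever yaw",ang(H,V),np.linalg.norm((V-H)[:2]))
# closed/open mark bisector, dial face height scanned
for z in(.04,.055,.065):
    a=A(301.5,66,z);b=A(369.5,65,z);d=A(316,81,z);e=A(354.3,80.5,z)
    print(z,"bisector yaw",ang(a,b)+np.pi/2,ang(d,e)+np.pi/2)
print("stand yaw est .159 ->",.159+np.pi/4)
```

```text
[336.63737134 129.97624703] [ 0.53590525 -0.36607085  0.08      ] [ 0.57770781 -0.30670286  0.082     ] lever yaw 0.9573063950471031 0.07260861772554607
0.04 bisector yaw 0.9569580515635516 0.9555896195308105
0.055 bisector yaw 0.9569580515635489 0.9555896195308102
0.065 bisector yaw 0.9569580515635513 0.9555896195308065
stand yaw est .159 -> 0.9443981633974483
```

Lever yaw 0.957 against the middle-mark direction 0.956, so it's within a degree. The robot is clear, and I'm handing in.

```bash
python3 -c "
from rig import *
print(finish_job())"
```

```text
the job is handed in; nothing more can be done
None
```

The cartridge is fully home on the seat, the valve was then opened to the half mark (lever within about 1° of it by the wrist camera), the short element and beaker were left where they stood, and the job was handed in at about 17 s of the 54 s allowed; no verdict was returned.

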